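# Sort the offcut pile for recycling

## Task

Take the little pile apart from the top, one piece at a time, and sort it for recycling: the battery onto the red mat, then the white plastic block onto the blue mat, then the copper-clad board onto the green mat, and last the brown fibreboard onto the yellow mat. Lay each piece flat in the middle of its mat, its long side along the mat's long side, and let go of it before taking the next. Leave the solder spool and the red-capped vial standing where they are.

Things in the scene. Friction and masses are not known exactly. Their poses are not given: they have to be found in the camera images.
- battery: black block battery with an orange label and metal terminals at one end, lying flat, 26 x 50 x 18 mm (terminals included). Origin: centre of its underside; x along the 26 mm side, y along the 50 mm side, z up. At the start it is the top of the pile, lying crosswise on the plastic block. About 50 g.
- plastic_block: plain white plastic block, 30 x 45 x 24 mm. Origin: centre of its underside; x along the 30 mm side, y along the 45 mm side, z up. At the start it lies crosswise on the copper-clad board. About 70 g.
- copper_board: copper-coloured taped bundle of copper-clad board, 45 x 70 x 10 mm. Origin: centre of its underside; x along the 45 mm side, y along the 70 mm side, z up. At the start it lies crosswise on the fibreboard, whose two ends show beside it. About 50 g.
- fibreboard: thin brown fibreboard strip, 55 x 110 x 6 mm. Origin: centre of its underside; x along the 55 mm side, y along the 110 mm side, z up. At the start it lies on the table under the pile. About 30 g.
- red_mat: flat red mat with a grey ribbed middle and a steel eyelet near one short edge, 90 x 140 x 4 mm, fixed to the table. Origin: centre of its underside; its x runs along the 90 mm side, y along the 140 mm side, z up; its top is at z = 4 mm.
- blue_mat: flat blue mat with a grey ribbed middle and a steel eyelet near one short edge, 90 x 140 x 4 mm, fixed to the table. Origin: centre of its underside; its x runs along the 90 mm side, y along the 140 mm side, z up; its top is at z = 4 mm.
- green_mat: flat green mat with a grey ribbed middle and a steel eyelet near one short edge, 90 x 140 x 4 mm, fixed to the table. Origin: centre of its underside; its x runs along the 90 mm side, y along the 140 mm side, z up; its top is at z = 4 mm.
- yellow_mat: flat yellow mat with a grey ribbed middle and a steel eyelet near one short edge, 90 x 140 x 4 mm, fixed to the table. Origin: centre of its underside; its x runs along the 90 mm side, y along the 140 mm side, z up; its top is at z = 4 mm.
- spool: green solder spool standing on its flange, 49 mm in diameter, 29 mm high, a bystander. Origin: centre of its underside.
- vial: clear vial with a red cap standing upright, 22 mm in diameter, 52 mm high, a bystander. Origin: centre of its underside.
Not all that is in view belongs to the job. Leave any pink, purple or turquoise look-alike of the plastic_block alone.

How it is judged:
By the outcome, as a careful person would: the job done as asked, in the order asked, and still so for the second after the job is handed in, with the robot touching nothing.
It also fails if it takes over 109 s, if anything falls off the work surface, if the arm or the gripper's body presses on something with over 40 N, if the wrist force passes 120 N, or if a joint passes its speed limit or range.

## Robot

A 6-joint arm with a two-finger parallel gripper is mounted at the origin on a cart in front of the work surface, level with it; the furniture and walls round the work are solid. World frame = base frame: x ahead of the robot, y to its left, z up, the work surface at z = 0. Lengths are in m, angles in rad, forces in N, time in s.
With the tool pointing down it reaches from about 0.375 to 0.9 m from the base axis. Payload 3.1 kg.
Tool frame: the origin (TCP) lies on the centre line of the jaws, within the pads' length; the fingertips stand robot.tip_reach ahead of it and the grasp point (between the pads) lies 8 mm behind it (robot.tip_reach is the distance from the TCP to the fingertips, in m); z points along the fingers, y is the line along which they close (so a half turn about z gives the same grasp; the last joint's range is limited). The gripper opens to 87 mm and grips with 3 to 60 N. Pads are 19 mm wide; open, the fingers measure 117 mm over their backs; the gripper's body (75 mm by 190 mm) begins 51 mm behind the grasp point.
Start: joints at [-1.306, 0.527, 1.433, -0, 1.181, -0.178], TCP at [0.268, -0.564, 0.234] pointing down, gripper open.
Joint ranges: [-3.08, 3.08], [-0.75, 2.2], [0.22, 2.44], [-1.43, 4.57], [0, 2.65], [-2.85, 2.85]. Speed limits (rad/s): [2.79, 2.79, 3.14, 3.14, 3.14, 3.14].

## Interface

Orientations are given as a unit quaternion [x, y, z, w].
In Python, from rig import robot gives the robot as it stands.
- The arm moves only by the tool jog_arm, never from a script. Its argument "motion" is one flat list of numbers, 7 for each row, row after row: the shift along the tool's x, y, z scaled (see below), then the turn, a rotation vector about the tool's x, y, z scaled (see below), then the gripper's target within -1 to 1 (shut at 1, half-way at 0, fully open at -1). In form: [x, y, z, rx, ry, rz, hand, x, y, z, rx, ry, rz, hand, ...]. A call has 1 to 12 rows; each row shifts and turns the commanded pose from where the row before left it, along the tool's axes as they then stand; what a row does not reach is not made up. The controller multiplies each number of a shift by 4 cm and each number of a turn by 4 degrees. A row lasts 1/8 s, in which the tool goes at most 62.5 mm and 10.7 degrees, less where a joint would pass 70% of its speed; a pose out of reach is approached as far as the arm can. A call with a number of a shift or a turn outside -1 to 1 is refused whole. A call with a gripper value outside its range is refused whole. The fingers move at their own pace and stop on an object; "grip_force" is the grip in N (left out, the last holds). Time passes only in rows, so rows that do not move let the fingers close. It gives the time, the measured TCP pose, the force, the opening and the grip force at its end, in the units of the state.
- robot.get_obs(): the state, without advancing time (a new reading comes with each control period).
- robot.camera(name): name is "scene" or "top"; returns the picture (480x640x3 uint8, blue, green, red); there is no depth.
- robot.calibration(name): a dict with "fx", "fy", "cx", "cy" (pixels), "R" (3x3) and "t" (3): a world point X has camera coordinates R X + t. Camera axes: x right, y down, z forward; pixel columns grow to the right and rows downward; lengths in m; the calibration is good to about 2 mm. A picture is of the moment at which its call begins. calibration takes no time and is no camera call.
- robot.hand_in(): hands the job in; it is judged then, once.
The state is a dict: "time": time; "q": joint angles; "joint_velocities": joint speeds; "joint_torque": joint torques, N m; "position": TCP position; "tool_rot": TCP orientation; "ft_force": force on the tool from outside, world axes, zero at the start; "moment": the same for the moment, N m; "grip_width": finger opening in m; "grip_force": force on a finger pad.
Only numpy, scipy, OpenCV 4.12 (cv2) and the standard library are available. Lean on these libraries where they do the work, as an engineer would, in place of code of your own. Each camera call takes 0.05 s, during which the arm holds its last target. There are 200 camera calls.

## Working session

There is one attempt and no reset: what is moved stays moved. The work goes in short steps, Python scripts to look and compute and a tool call to move; the robot and the scene stay as the last step left them, time stands still between calls to the robot, and variables do not carry over. Pictures are saved under pics/ and viewed, at most 14 in all, crops included, and the job is handed in when it is done.

Besides the shell and the picture viewer there is one more tool, called after "Request:" as name(argument=value, ...) on one line, values as JSON. jog_arm: Moves the arm, as the interface text tells. Shifts and turns lie within -1 to 1; 1 stands for 4 cm of shift or 4 degrees of turn. Its arguments: {"type":"object","properties":{"motion":{"type":"array","items":{"type":"number"}},"grip_force":{"type":"number"}},"required":["motion"]}

```bash
mkdir -p pics; python3 - <<'E'
from rig import robot
import cv2
print(robot.tip_reach, robot.get_obs())
for n in("scene","top"):
    cv2.imwrite(f"pics/{n}0.png",robot.camera(n)); print(robot.calibration(n))
E
```

```text
0.011 {'time': 0.0, 'q': array([-1.30550190e+00,  5.28489529e-01,  1.43390283e+00, -4.98878191e-05,
        1.18141731e+00, -1.78513019e-01]), 'joint_velocities': array([-7.72638166e-04,  2.22646322e-04,  3.73565347e-04, -7.53848130e-05,
        7.71791199e-04,  3.81362737e-05]), 'joint_torque': array([-4.78717611e-04, -4.40041208e+01, -1.76592940e+01,  6.32319669e-02,
        5.83075953e-02, -1.83431403e-04]), 'position': array([ 0.26817817, -0.56374279,  0.23255711]), 'tool_rot': array([ 9.75477543e-01,  2.20096192e-01, -7.11283489e-05, -1.10646380e-03]), 'ft_force': array([ 0.4159541 , -0.06382336,  0.04538327]), 'moment': array([-0.00734557,  0.01733774, -0.03093114]), 'grip_force': 0.0, 'grip_width': 0.08655093721014283}
{'fx': 549.3970802077516, 'fy': 549.3970802077516, 'cx': 304.6951669740775, 'cy': 237.95650028344167, 'R': array([[-0.81799848, -0.57500737,  0.01565267],
       [-0.44250083,  0.61164408, -0.6558083 ],
       [ 0.36752075, -0.54337652, -0.75476517]]), 't': array([0.46620229, 0.25290523, 1.0005862 ])}
{'fx': 617.84806416438, 'fy': 617.84806416438, 'cx': 330.2324005922213, 'cy': 234.22991751745272, 'R': array([[-0.02513792, -0.99963647, -0.00974782],
       [-0.99385197,  0.02604181, -0.10761077],
       [ 0.1078255 ,  0.00698278, -0.99414531]]), 't': array([0.06108657, 0.54987973, 1.3545199 ])}
```

View pics/top0.png

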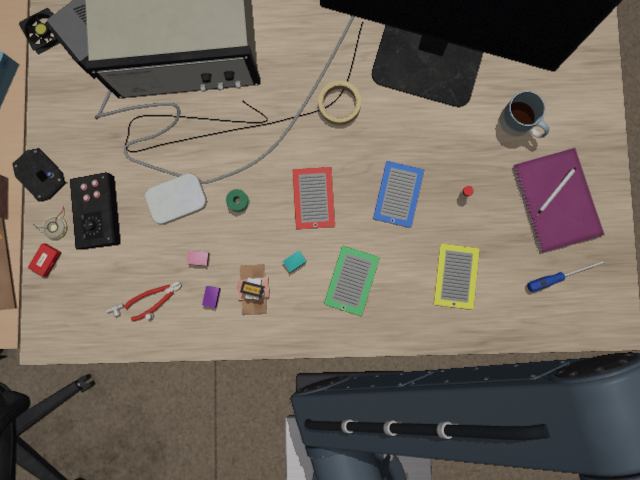

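View pics/scene0.png

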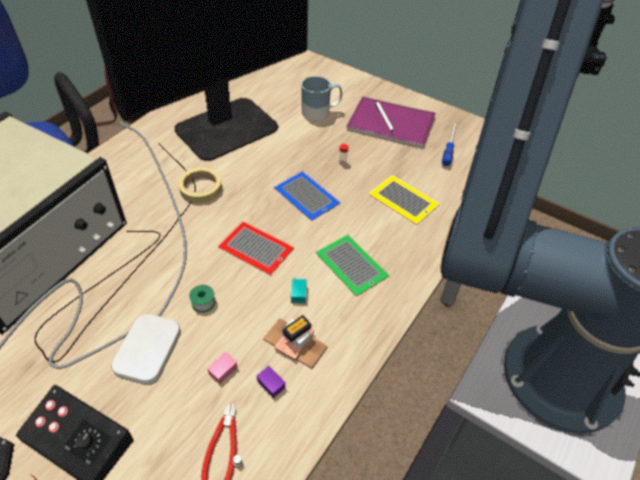

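Top view: pile at (253,289), with the battery (252,290) uppermost. Mats: red (314,198), blue (399,194), green (352,281), yellow (457,276). Spool is at (237,201) and vial at (467,191). The look-alikes (pink, purple, turquoise) are at (198,259), (211,297) and (294,262), and I'll leave them alone.

```bash
cat > h.py <<'E'
import numpy as np, cv2
from rig import robot
from scipy.spatial.transform import Rotation as Ro
def world(n,uv,z):
    c=robot.calibration(n); uv=np.atleast_2d(uv).astype(float)
    d=np.c_[(uv[:,0]-c['cx'])/c['fx'],(uv[:,1]-c['cy'])/c['fy'],np.ones(len(uv))]@c['R']
    o=-c['R'].T@c['t']
    return (o+d*((z-o[2])/d[:,2])[:,None])[:,:2]
def rect(n,mask,z,roi=None):
    """centre(mm), sizes(mm), yaw(deg) of long side of the largest blob in mask"""
    cs,_=cv2.findContours(mask.astype(np.uint8),cv2.RETR_EXTERNAL,cv2.CHAIN_APPROX_NONE)
    k=max(cs,key=cv2.contourArea)[:,0]
    w=world(n,k,z)*1000
    (c,s,a)=cv2.minAreaRect(w.astype(np.float32))
    if s[0]<s[1]: a+=90; s=s[::-1]
    return np.round(c,1),np.round(s,1),round((a+90)%180-90,1)
def crop(n,img,x,y,w,h,k,name):
    cv2.imwrite(f"pics/{name}.png",cv2.resize(img[y:y+h,x:x+w],None,fx=k,fy=k,interpolation=cv2.INTER_CUBIC))
E
python3 - <<'E'
from h import *
A={n:cv2.imread(f"pics/{n}0.png") for n in("scene","top")}
for n in A:
    hsv=cv2.cvtColor(A[n],cv2.COLOR_BGR2HSV); H,S,V=cv2.split(hsv)
    for nm,lo,hi in(("red",-5,5),("blue",105,120),("green",50,75),("yellow",25,34)):
        m=((H>=lo)&(H<=hi)|(H>=180+lo))&(S>150)&(V>80)
        u=np.arange(640)[None]; v=np.arange(480)[:,None]
        m&=((u>270)&(u<500)&(v>150)&(v<330))
        print(n,nm,*rect(n,m,.004))
crop("top",A["top"],218,255,80,70,7,"c1"); crop("scene",A["scene"],250,305,90,70,7,"c2")
im=np.vstack([cv2.resize(cv2.imread("pics/c1.png"),(600,300*2)),]); 
E
```

```text
scene red [601.4  59.1] [59.1 39.4] 2.6
scene blue [ 642.9 -111.1] [135.5  85.4] -14.9
scene green [447.2   3. ] [134.4  84.4] -19.3
scene yellow [ 451.3 -234.7] [139.3  89.8] -9.2
top red [640.3  84.6] [137.8  87.5] 2.0
top blue [ 644.  -110.8] [136.2  86.7] -14.7Traceback (most recent call last):
  File "<stdin>", line 9, in <module>
  File "h.py", line 12, in rect
    k=max(cs,key=cv2.contourArea)[:,0]
      ~~~^^^^^^^^^^^^^^^^^^^^^^^^
ValueError: max() iterable argument is empty
```

```bash
python3 - <<'E'
from h import *
A={n:cv2.imread(f"pics/{n}0.png") for n in("scene","top")}
n="top"
H,S,V=cv2.split(cv2.cvtColor(A[n],cv2.COLOR_BGR2HSV))
u=np.arange(640)[None]; v=np.arange(480)[:,None]
for nm,lo,hi in(("green",50,80),("yellow",25,34)):
    print(nm,*rect(n,(H>=lo)&(H<=hi)&(S>130)&(V>80)&(u>310)&(u<500)&(v>230)&(v<330),.004))
u0=np.arange(640)[None]
m=(H<6)|(H>174)
print("vial",world(n,(467.5,191),.05),"spool",world(n,(237,201),.029))
crop("top",A["top"],218,255,80,70,7,"c1"); crop("scene",A["scene"],250,305,90,70,7,"c2")
E
```

```text
Traceback (most recent call last):
  File "h.py", line 12, in rect
    k=max(cs,key=cv2.contourArea)[:,0]
      ~~~^^^^^^^^^^^^^^^^^^^^^^^^
ValueError: max() iterable argument is empty
```

```bash
python3 - <<'E'
from h import *
A={n:cv2.imread(f"pics/{n}0.png") for n in("scene","top")}
n="top"
crop("top",A["top"],218,255,80,70,7,"c1"); crop("scene",A["scene"],250,305,90,70,7,"c2")
G=cv2.cvtColor(A[n],cv2.COLOR_BGR2HSV); H,S,V=cv2.split(G)
print(G[252,342:372:3].tolist())
u=np.arange(640)[None]; v=np.arange(480)[:,None]
for nm,lo,hi in(("green",45,90),("yellow",24,36)):
  try: print(nm,*rect(n,(H>=lo)&(H<=hi)&(S>110)&(V>60)&(u>310)&(u<500)&(v>230)&(v<330),.004))
  except Exception as e: print(e)
print("vial",world(n,(467.5,191),.05),"spool",world(n,(237,201),.029))
E
```

```text
[[67, 116, 171], [67, 112, 169], [67, 111, 168], [67, 119, 170], [67, 116, 171], [67, 116, 171], [67, 115, 171], [60, 77, 153], [26, 45, 160], [16, 48, 176]]
green [448.4   2.4] [137.4  87.4] -19.1
yellow [ 451.9 -235.4] [139.5  90.5] -8.8
vial [[ 0.63762009 -0.26028554]] spool [[0.63236641 0.25560351]]
```

View pics/c1.png

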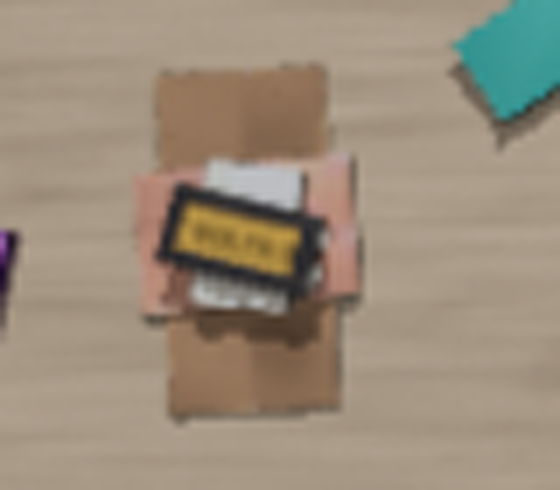

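View pics/c2.png

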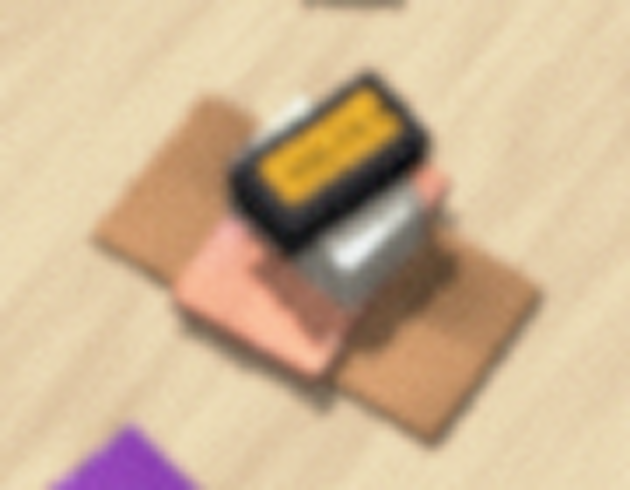

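```bash
python3 - <<'E'
from h import *
def f(n,o,P,z):
    w=world(n,(np.array(P)+.5)/7-.5+o,z)*1000
    c,s,a=cv2.minAreaRect(w.astype(np.float32))
    if s[0]<s[1]: a+=90; s=s[::-1]
    print(n,z,np.round(w.mean(0),1),np.round(s,1),round((a+90)%180-90,1))
T=(218,255);S=(250,305)
f("top",T,[(183,186),(326,222),(308,295),(160,258)],.058)
f("top",T,[(208,157),(303,167),(288,313),(190,305)],.040)
f("top",T,[(135,177),(352,153),(360,300),(145,320)],.016)
f("top",T,[(155,70),(327,65),(341,410),(168,418)],.006)
f("scene",S,[(370,72),(428,142),(292,230),(233,165)],.058)
f("scene",S,[(212,95),(540,292),(432,445),(95,237)],.006)
print(robot.get_obs()['time'])
for y in(-14.9,-170): pass
print(Ro.from_quat(robot.get_obs()['tool_rot']).as_matrix().round(3))
E
```

```text
top 0.058 [433. 219.] [47.6 23.3] 74.6
top 0.04 [434.9 220.5] [46.8 31. ] -7.4
top 0.016 [434.9 223.5] [70.4 47.1] -86.2
top 0.006 [434.2 224.9] [112.5  55.9] 1.5
scene 0.058 [431.9 222.5] [45.4 26. ] 74.2
scene 0.006 [433.1 226.8] [109.2  54.4] 1.2
0.1
[[ 0.903  0.429 -0.001]
 [ 0.429 -0.903  0.002]
 [ 0.    -0.002 -1.   ]]
```

```bash
cat >> h.py <<'E'
def plan(*legs):
    """legs (x,y,z mm, yaw deg, rows): identical-row twist in jog units for each leg, from the pose as it stands"""
    o=robot.get_obs(); R=Ro.from_quat(o['tool_rot']).as_matrix(); p=o['position']*1000
    psi=np.degrees(np.arctan2(R[1,0],R[0,0])); print("t",round(o['time'],2),p.round(1),round(psi,1),"tilt",R[:2,2].round(4))
    for x,y,z,yaw,n in legs:
        dy=(yaw-psi+180)%360-180; th=-dy/n    # tool z is down
        a=np.radians(psi); F=np.array([[np.cos(a),np.sin(a)],[np.sin(a),-np.cos(a)]])
        rot=lambda t: np.array([[np.cos(t),-np.sin(t)],[np.sin(t),np.cos(t)]])
        M=[rot(np.radians(th)*k) for k in range(n)]
        s=np.linalg.solve(sum(M),F.T@(np.array([x,y])-p[:2]))
        path=p[:2]+np.cumsum([F@m@s for m in M],0)
        print(n,"x",(np.r_[s,(p[2]-z)/n]/40).round(3),0,0,round(th/4,3),"| rmin",np.linalg.norm(path,axis=1).min().round(),"dyaw",round(dy,1),"bulge",path[n//2].round())
        p=np.array([x,y,z]); psi=yaw
E
python3 -c "
from h import *
plan((520,-150,180,50,12),(432.5,220.5,110,75,12),(432.5,220.5,54,75,3))"
```

```text
t 0.1 [ 268.2 -563.8  232.6] 25.4 tilt [-0.0005  0.0019]
12 x [ 0.943 -0.381  0.11 ] 0 0 -0.512 | rmin 540.0 dyaw 24.6 bulge [ 437. -335.]
12 x [ 0.596 -0.533  0.146] 0 0 -0.521 | rmin 485.0 dyaw 25 bulge [489.  71.]
3 x [0.    0.    0.467] 0 0 0.0 | rmin 485.0 dyaw 0 bulge [432. 220.]
```

Request:
jog_arm(motion=[0.943, -0.381, 0.11, 0, 0, -0.512, -1, 0.943, -0.381, 0.11, 0, 0, -0.512, -1, 0.943, -0.381, 0.11, 0, 0, -0.512, -1, 0.943, -0.381, 0.11, 0, 0, -0.512, -1, 0.943, -0.381, 0.11, 0, 0, -0.512, -1, 0.943, -0.381, 0.11, 0, 0, -0.512, -1, 0.943, -0.381, 0.11, 0, 0, -0.512, -1, 0.943, -0.381, 0.11, 0, 0, -0.512, -1, 0.943, -0.381, 0.11, 0, 0, -0.512, -1, 0.943, -0.381, 0.11, 0, 0, -0.512, -1, 0.943, -0.381, 0.11, 0, 0, -0.512, -1, 0.943, -0.381, 0.11, 0, 0, -0.512, -1])

```text
time: 1.6
position: [0.5204, -0.1492, 0.1803]
tool_rot: [0.906, 0.423, -0.0, -0.0]
ft_force: [0.0, 0.3, -0.3]
grip_width: 0.0872
grip_force: 0.0
```

Request:
jog_arm(motion=[0.596, -0.533, 0.146, 0, 0, -0.521, -1, 0.596, -0.533, 0.146, 0, 0, -0.521, -1, 0.596, -0.533, 0.146, 0, 0, -0.521, -1, 0.596, -0.533, 0.146, 0, 0, -0.521, -1, 0.596, -0.533, 0.146, 0, 0, -0.521, -1, 0.596, -0.533, 0.146, 0, 0, -0.521, -1, 0.596, -0.533, 0.146, 0, 0, -0.521, -1, 0.596, -0.533, 0.146, 0, 0, -0.521, -1, 0.596, -0.533, 0.146, 0, 0, -0.521, -1, 0.596, -0.533, 0.146, 0, 0, -0.521, -1, 0.596, -0.533, 0.146, 0, 0, -0.521, -1, 0.596, -0.533, 0.146, 0, 0, -0.521, -1])

```text
time: 3.1
position: [0.4323, 0.221, 0.1103]
tool_rot: [0.793, 0.609, -0.0, -0.0]
ft_force: [-0.3, 0.3, 0.2]
grip_width: 0.0869
grip_force: 0.0
```

```bash
python3 -c "
from h import *
plan((432.5,220.5,54,75,3))"
```

```text
t 3.1 [432.3 221.  110.3] 75.1 tilt [-0.0002 -0.    ]
3 x [-0.004  0.003  0.469] 0 0 0.006 | rmin 485.0 dyaw -0.1 bulge [432. 221.]
```

Request:
jog_arm(motion=[0, 0, 0.46, 0, 0, 0, -1, 0, 0, 0.46, 0, 0, 0, -1, 0, 0, 0.48, 0, 0, 0, -1, 0, 0, 0, 0, 0, 0, 1, 0, 0, 0, 0, 0, 0, 1, 0, 0, 0, 0, 0, 0, 1, 0, 0, 0, 0, 0, 0, 1, 0, 0, 0, 0, 0, 0, 1, 0, 0, 0, 0, 0, 0, 1], grip_force=12)

```text
time: 4.22
position: [0.4328, 0.2201, 0.0548]
tool_rot: [0.793, 0.609, 0.0, 0.0]
ft_force: [0.7, 0.7, -0.2]
grip_width: 0.0346
grip_force: 0.0
```

```bash
python3 -c "
from h import *
plan((432.5,220.5,120,75,3),(640.3,84.6,80,2,19),(640.3,84.6,18.8,2,3))"
```

```text
t 4.22 [432.8 220.1  54.8] 75.0 tilt [0.0003 0.0001]
3 x [ 0.002 -0.003 -0.543] 0 0 0.001 | rmin 485.0 dyaw -0.0 bulge [433. 220.]
19 x [0.099 0.336 0.053] 0 0 0.961 | rmin 498.0 dyaw -73 bulge [565. 183.]
3 x [0.   0.   0.51] 0 0 0.0 | rmin 646.0 dyaw 0 bulge [640.  85.]
```

Request:
jog_arm(motion=[0, 0, 0, 0, 0, 0, 1, 0, 0, 0, 0, 0, 0, 1, 0, 0, 0, 0, 0, 0, 1, 0, 0, 0, 0, 0, 0, 1, 0, 0, -0.2, 0, 0, 0, 1, 0, 0, -0.5, 0, 0, 0, 1, 0, 0, -0.9, 0, 0, 0, 1])

```text
time: 5.1
position: [0.4316, 0.2198, 0.1186]
tool_rot: [0.793, 0.609, -0.002, -0.001]
ft_force: [0.9, -0.1, -0.6]
grip_width: 0.0258
grip_force: 12.0
```

```bash
python3 -c "
from h import *
o=robot.get_obs();print(o['grip_width'],o['grip_force'])
cv2.imwrite('pics/s1.png',robot.camera('scene')[150:450,150:450])
plan((640.3,84.6,80,2,19),(640.3,84.6,18.8,2,3))"
```

```text
0.025791000365504895 11.999794989824295
t 5.15 [434.4 220.7 123. ] 75.0 tilt [0.0054 0.0014]
19 x [0.096 0.334 0.057] 0 0 0.961 | rmin 500.0 dyaw -73.0 bulge [566. 183.]
3 x [0.   0.   0.51] 0 0 0.0 | rmin 646.0 dyaw 0 bulge [640.  85.]
```

View pics/s1.png

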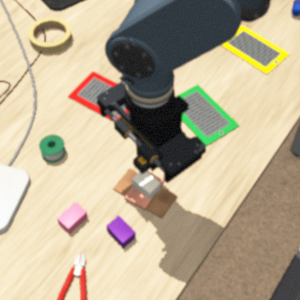

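The battery is held (25.8 mm opening). In the picture the rest of the pile is undisturbed at crop (147,188).

Request:
jog_arm(motion=[0.097, 0.335, 0.05, 0, 0, 0.961, 1, 0.097, 0.335, 0.05, 0, 0, 0.961, 1, 0.097, 0.335, 0.05, 0, 0, 0.961, 1, 0.097, 0.335, 0.05, 0, 0, 0.961, 1, 0.097, 0.335, 0.05, 0, 0, 0.961, 1, 0.097, 0.335, 0.05, 0, 0, 0.961, 1, 0.097, 0.335, 0.05, 0, 0, 0.961, 1, 0.097, 0.335, 0.05, 0, 0, 0.961, 1, 0.097, 0.335, 0.05, 0, 0, 0.961, 1, 0.097, 0.335, 0.05, 0, 0, 0.961, 1])

```text
time: 6.4
position: [0.5644, 0.1819, 0.0987]
tool_rot: [0.95, 0.313, -0.0, -0.0]
ft_force: [1.4, 0.5, 0.1]
grip_width: 0.0262
grip_force: 12.0
```

Request:
jog_arm(motion=[0.097, 0.335, 0.05, 0, 0, 0.961, 1, 0.097, 0.335, 0.05, 0, 0, 0.961, 1, 0.097, 0.335, 0.05, 0, 0, 0.961, 1, 0.097, 0.335, 0.05, 0, 0, 0.961, 1, 0.097, 0.335, 0.05, 0, 0, 0.961, 1, 0.097, 0.335, 0.05, 0, 0, 0.961, 1, 0.097, 0.335, 0.05, 0, 0, 0.961, 1, 0.097, 0.335, 0.05, 0, 0, 0.961, 1, 0.097, 0.335, 0.05, 0, 0, 0.961, 1, 0, 0, 0, 0, 0, 0, 1, 0, 0, 0, 0, 0, 0, 1])

```text
time: 7.78
position: [0.6388, 0.0841, 0.0807]
tool_rot: [1.0, 0.018, -0.0, -0.0]
ft_force: [0.2, 0.0, -0.8]
grip_width: 0.0264
grip_force: 12.0
```

```bash
python3 -c "
from h import *
plan((640.3,84.6,18.8,2,3))"
```

```text
t 7.78 [638.8  84.1  80.7] 2.0 tilt [-0.0007  0.0003]
3 x [ 0.013 -0.003  0.516] 0 0 0.002 | rmin 645.0 dyaw -0.0 bulge [640.  84.]
```

Request:
jog_arm(motion=[0.02, 0, 0.7, 0, 0, 0, 1, 0.01, 0, 0.6, 0, 0, 0, 1, 0, 0, 0.18, 0, 0, 0, 1, 0, 0, 0.07, 0, 0, 0, 1, 0, 0, 0, 0, 0, 0, 1])

```text
time: 8.4
position: [0.6409, 0.0842, 0.0197]
tool_rot: [1.0, 0.018, 0.001, 0.0]
ft_force: [0.2, -0.7, 0.0]
grip_width: 0.0264
grip_force: 12.0
```

Request:
jog_arm(motion=[0, 0, 0.03, 0, 0, 0, 1, 0, 0, 0, 0, 0, 0, 1, 0, 0, 0, 0, 0, 0, 0.1, 0, 0, 0, 0, 0, 0, 0.1, 0, 0, 0, 0, 0, 0, -0.3, 0, 0, 0, 0, 0, 0, -1, 0, 0, -0.3, 0, 0, 0, -1, 0, 0, -0.7, 0, 0, 0, -1, 0, 0, -1, 0, 0, 0, -1])

```text
time: 9.52
position: [0.6397, 0.0838, 0.0978]
tool_rot: [1.0, 0.017, -0.001, -0.0]
ft_force: [-0.0, -0.4, -0.3]
grip_width: 0.0808
grip_force: 0.0
```

```bash
python3 -c "
from h import *
plan((434,221,100,-7.4,14),(434,221,30,-7.4,3))"
```

```text
t 9.53 [639.7  83.8  97.8] 2.0 tilt [-0.0023  0.0001]
14 x [-0.378 -0.23  -0.004] 0 0 0.167 | rmin 487.0 dyaw -9.4 bulge [519. 158.]
3 x [0.    0.    0.583] 0 0 -0.0 | rmin 487.0 dyaw 0.0 bulge [434. 221.]
```

```bash
python3 -c "
from h import *
A=robot.camera('top'); cv2.imwrite('pics/t2.png',A); crop('top',A,218,255,80,70,7,'t2c')"
```

```text
(no output)
```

View pics/t2c.png

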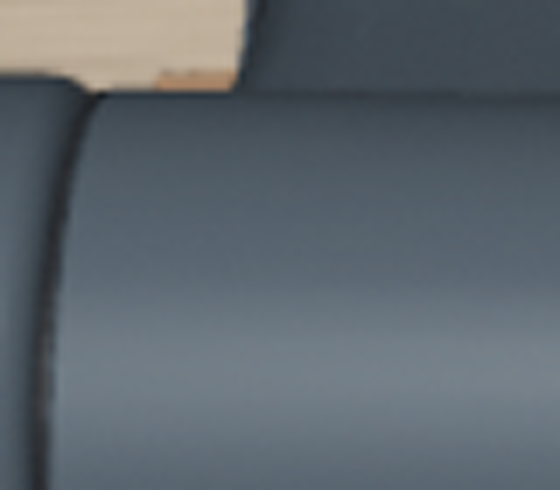

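The arm hides the pile from the top camera. The pile looked unchanged in the scene view, so I'm going on with the earlier estimate.

Request:
jog_arm(motion=[-0.378, -0.23, 0, 0, 0, 0.167, -1, -0.378, -0.23, 0, 0, 0, 0.167, -1, -0.378, -0.23, 0, 0, 0, 0.167, -1, -0.378, -0.23, 0, 0, 0, 0.167, -1, -0.378, -0.23, 0, 0, 0, 0.167, -1, -0.378, -0.23, 0, 0, 0, 0.167, -1, -0.378, -0.23, 0, 0, 0, 0.167, -1])

```text
time: 10.45
position: [0.5337, 0.1489, 0.0975]
tool_rot: [1.0, -0.024, 0.0, -0.0]
ft_force: [-0.5, -0.2, -0.2]
grip_width: 0.087
grip_force: 0.0
```

Request:
jog_arm(motion=[-0.378, -0.23, 0, 0, 0, 0.167, -1, -0.378, -0.23, 0, 0, 0, 0.167, -1, -0.378, -0.23, 0, 0, 0, 0.167, -1, -0.378, -0.23, 0, 0, 0, 0.167, -1, -0.378, -0.23, 0, 0, 0, 0.167, -1, -0.378, -0.23, 0, 0, 0, 0.167, -1, -0.378, -0.23, 0, 0, 0, 0.167, -1, 0, 0, 0, 0, 0, 0, -1, 0, 0, 0, 0, 0, 0, -1])

```text
time: 11.58
position: [0.4352, 0.2212, 0.0976]
tool_rot: [0.998, -0.064, 0.001, -0.0]
ft_force: [0.1, 0.3, 0.4]
grip_width: 0.0871
grip_force: 0.0
```

```bash
python3 -c "
from h import *
A=robot.camera('scene'); crop('scene',A,200,220,140,140,5,'s2c')
plan((434,221,31,-7.4,3))"
```

```text
t 11.62 [435.4 221.   97.6] -7.4 tilt [0.0013 0.0002]
3 x [-0.011  0.001  0.555] 0 0 0.001 | rmin 487.0 dyaw -0.0 bulge [434. 221.]
```

View pics/s2c.png

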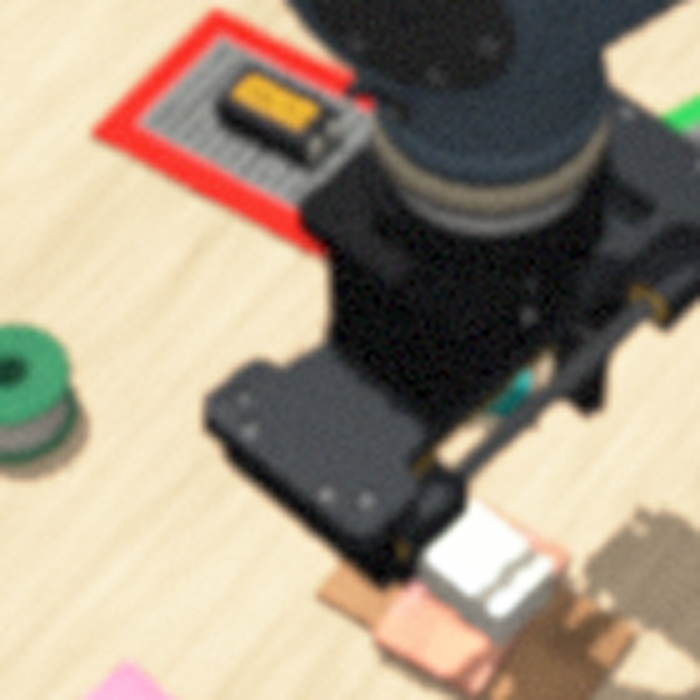

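The battery lies on the red mat at crop (270,110). The plastic block's top corners are at crop (484,497), (553,562), (490,617) and (424,552).

```bash
python3 -c "
from h import *
w=world('scene',np.array([(484,499),(553,562),(490,617),(424,553)])/5+[200,220],.04)*1000
print(w.round(0),w.mean(0))
w=world('scene',np.array([(240,70),(340,120),(310,160),(217,103)])/5+[200,220],.022)*1000
print(w.round(0),w.mean(0))
"
```

```text
[[447. 202.]
 [410. 209.]
 [416. 241.]
 [451. 234.]] [430.90968388 221.69618944]
[[665.  78.]
 [613.  75.]
 [610. 100.]
 [662.  98.]] [637.56508852  87.48636671]
```

Request:
jog_arm(motion=[-0.05, 0, 0.7, 0, 0, 0, -1, 0, 0, 0.65, 0, 0, 0, -1, 0, 0, 0.3, 0, 0, 0, -1, 0, 0, 0, 0, 0, 0, 1, 0, 0, 0, 0, 0, 0, 1, 0, 0, 0, 0, 0, 0, 1, 0, 0, 0, 0, 0, 0, 1, 0, 0, 0, 0, 0, 0, 1, 0, 0, 0, 0, 0, 0, 1, 0, 0, 0, 0, 0, 0, 1, 0, 0, 0, 0, 0, 0, 1, 0, 0, 0, 0, 0, 0, 1])

```text
time: 13.12
position: [0.4326, 0.2214, 0.0316]
tool_rot: [0.998, -0.064, 0.0, -0.0]
ft_force: [-0.6, 0.6, 2.0]
grip_width: 0.0299
grip_force: 12.0
```

```bash
python3 -c "
from h import *
plan((433,221,90,-7.4,3),(643.5,-111,90,-14.8,14),(643.5,-111,20,-14.8,14))"
```

```text
t 13.12 [432.6 221.4  31.6] -7.4 tilt [0.0003 0.0002]
3 x [ 0.003  0.003 -0.487] 0 0 0.002 | rmin 486.0 dyaw -0.0 bulge [433. 221.]
14 x [0.481 0.512 0.   ] 0 0 0.132 | rmin 491.0 dyaw -7.4 bulge [559.  35.]
14 x [0.    0.    0.125] 0 0 -0.0 | rmin 653.0 dyaw 0.0 bulge [ 644. -111.]
```

Request:
jog_arm(motion=[0, 0, -0.2, 0, 0, 0, 1, 0, 0, -0.6, 0, 0, 0, 1, 0, 0, -0.7, 0, 0, 0, 1, 0.481, 0.512, 0, 0, 0, 0.132, 1, 0.481, 0.512, 0, 0, 0, 0.132, 1, 0.481, 0.512, 0, 0, 0, 0.132, 1, 0.481, 0.512, 0, 0, 0, 0.132, 1, 0.481, 0.512, 0, 0, 0, 0.132, 1, 0.481, 0.512, 0, 0, 0, 0.132, 1, 0.481, 0.512, 0, 0, 0, 0.132, 1])

```text
time: 14.38
position: [0.5434, 0.0579, 0.0917]
tool_rot: [0.995, -0.097, -0.0, 0.0]
ft_force: [0.1, -0.3, -0.3]
grip_width: 0.0299
grip_force: 12.0
```

Request:
jog_arm(motion=[0.481, 0.512, 0, 0, 0, 0.132, 1, 0.481, 0.512, 0, 0, 0, 0.132, 1, 0.481, 0.512, 0, 0, 0, 0.132, 1, 0.481, 0.512, 0, 0, 0, 0.132, 1, 0.481, 0.512, 0, 0, 0, 0.132, 1, 0.481, 0.512, 0, 0, 0, 0.132, 1, 0.481, 0.512, 0, 0, 0, 0.132, 1, 0, 0, 0, 0, 0, 0, 1, 0, 0, 0, 0, 0, 0, 1])

```text
time: 15.5
position: [0.642, -0.1098, 0.0912]
tool_rot: [0.992, -0.129, -0.001, -0.0]
ft_force: [0.3, 0.5, -0.2]
grip_width: 0.03
grip_force: 12.0
```

```bash
python3 -c "
from h import *
plan((643.5,-111,19.6,-14.8,3))
A=robot.camera('top'); cv2.imwrite('pics/t3.png',A);crop('top',A,218,165,170,150,4,'t3c')"
```

```text
t 15.5 [ 642.  -109.8   91.2] -14.8 tilt [-0.0021  0.0011]
3 x [0.015 0.007 0.597] 0 0 0.003 | rmin 652.0 dyaw -0.0 bulge [ 643. -111.]
```

View pics/t3c.png

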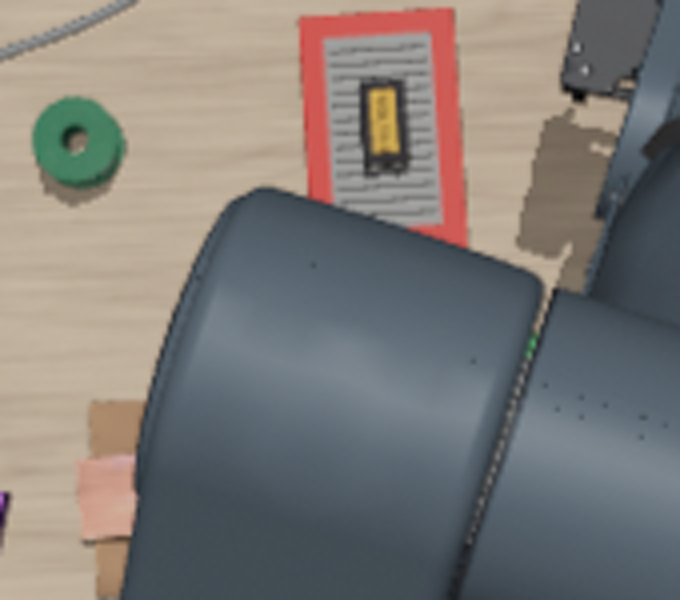

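The battery is centred and aligned on the red mat, at crop (385,127) against the mat centre at about (384,131). Copper board and fibreboard are unmoved.

Request:
jog_arm(motion=[0.03, 0.02, 0.8, 0, 0, 0, 1, 0.01, 0, 0.7, 0, 0, 0, 1, 0, 0, 0.2, 0, 0, 0, 1, 0, 0, 0.08, 0, 0, 0, 1, 0, 0, 0, 0, 0, 0, 1, 0, 0, 0, 0, 0, 0, 1])

```text
time: 16.3
position: [0.6454, -0.112, 0.0214]
tool_rot: [0.992, -0.128, 0.001, 0.0]
ft_force: [0.3, 0.2, -0.5]
grip_width: 0.0299
grip_force: 12.0
```

Request:
jog_arm(motion=[-0.02, 0, 0.03, 0, 0, 0, 1, 0, 0, 0, 0, 0, 0, 1])

```text
time: 16.55
position: [0.6448, -0.1119, 0.0203]
tool_rot: [0.992, -0.129, 0.001, 0.0]
ft_force: [0.2, -0.4, 5.3]
grip_width: 0.03
grip_force: 12.0
```

Contact with 5 N upward. Releasing, then going back for the copper board.

Request:
jog_arm(motion=[0, 0, 0, 0, 0, 0, 0.1, 0, 0, 0, 0, 0, 0, -0.3, 0, 0, 0, 0, 0, 0, -0.5, 0, 0, 0, 0, 0, 0, -1, 0, 0, 0, 0, 0, 0, -1, 0, 0, -0.3, 0, 0, 0, -1, 0, 0, -0.8, 0, 0, 0, -1, 0, 0, -0.8, 0, 0, 0, -1])

```text
time: 17.55
position: [0.6438, -0.1116, 0.0964]
tool_rot: [0.992, -0.129, 0.0, 0.0]
ft_force: [0.4, 0.1, 0.1]
grip_width: 0.0864
grip_force: 0.0
```

```bash
python3 -c "
from h import *
plan((540,55,96,-60,13),(434,223.5,75,-86.2,8),(434,223.5,20,-86,3))"
```

```text
t 17.55 [ 643.8 -111.6   96.4] -14.8 tilt [ 0.0001 -0.    ]
13 x [-0.358 -0.148  0.001] 0 0 0.87 | rmin 543.0 dyaw -45.2 bulge [571. -32.]
8 x [-0.61   0.148  0.066] 0 0 0.819 | rmin 486.0 dyaw -26.2 bulge [465. 155.]
3 x [0.    0.    0.458] 0 0 -0.017 | rmin 488.0 dyaw 0.2 bulge [434. 224.]
```

```bash
python3 -c "
from h import *
plan((540,55,96,30,12),(434,223.5,80,93.8,16),(434,223.5,20,93.8,3))"
```

```text
t 17.55 [ 643.8 -111.6   96.4] -14.8 tilt [ 0.0001 -0.    ]
12 x [-0.185 -0.376  0.001] 0 0 -0.933 | rmin 543.0 dyaw 44.8 bulge [599.  -4.]
16 x [ 0.152 -0.29   0.025] 0 0 -0.997 | rmin 488.0 dyaw 63.8 bulge [504. 165.]
3 x [0.  0.  0.5] 0 0 -0.0 | rmin 488.0 dyaw 0.0 bulge [434. 224.]
```

Request:
jog_arm(motion=[-0.185, -0.376, 0, 0, 0, -0.933, -1, -0.185, -0.376, 0, 0, 0, -0.933, -1, -0.185, -0.376, 0, 0, 0, -0.933, -1, -0.185, -0.376, 0, 0, 0, -0.933, -1, -0.185, -0.376, 0, 0, 0, -0.933, -1, -0.185, -0.376, 0, 0, 0, -0.933, -1, -0.185, -0.376, 0, 0, 0, -0.933, -1, -0.185, -0.376, 0, 0, 0, -0.933, -1, -0.185, -0.376, 0, 0, 0, -0.933, -1, -0.185, -0.376, 0, 0, 0, -0.933, -1, -0.185, -0.376, 0, 0, 0, -0.933, -1, -0.185, -0.376, 0, 0, 0, -0.933, -1])

```text
time: 19.05
position: [0.5401, 0.0551, 0.096]
tool_rot: [0.966, 0.26, 0.001, 0.0]
ft_force: [-0.1, 0.1, -0.4]
grip_width: 0.0869
grip_force: 0.0
```

Request:
jog_arm(motion=[0.152, -0.29, 0.025, 0, 0, -0.997, -1, 0.152, -0.29, 0.025, 0, 0, -0.997, -1, 0.152, -0.29, 0.025, 0, 0, -0.997, -1, 0.152, -0.29, 0.025, 0, 0, -0.997, -1, 0.152, -0.29, 0.025, 0, 0, -0.997, -1, 0.152, -0.29, 0.025, 0, 0, -0.997, -1, 0.152, -0.29, 0.025, 0, 0, -0.997, -1, 0.152, -0.29, 0.025, 0, 0, -0.997, -1])

```text
time: 20.05
position: [0.5113, 0.1545, 0.088]
tool_rot: [0.857, 0.515, 0.001, 0.0]
ft_force: [-0.3, -0.7, -1.0]
grip_width: 0.0867
grip_force: 0.0
```

Request:
jog_arm(motion=[0.152, -0.29, 0.025, 0, 0, -0.997, -1, 0.152, -0.29, 0.025, 0, 0, -0.997, -1, 0.152, -0.29, 0.025, 0, 0, -0.997, -1, 0.152, -0.29, 0.025, 0, 0, -0.997, -1, 0.152, -0.29, 0.025, 0, 0, -0.997, -1, 0.152, -0.29, 0.025, 0, 0, -0.997, -1, 0.152, -0.29, 0.025, 0, 0, -0.997, -1, 0.152, -0.29, 0.025, 0, 0, -0.997, -1, 0, 0, 0, 0, 0, 0, -1, 0, 0, 0, 0, 0, 0, -1])

```text
time: 21.3
position: [0.4348, 0.2231, 0.0796]
tool_rot: [0.683, 0.73, 0.001, 0.001]
ft_force: [-0.1, 0.0, 0.7]
grip_width: 0.0871
grip_force: 0.0
```

```bash
python3 -c "
from h import *
plan((434,223.5,20,93.8,3))
A=robot.camera('scene'); cv2.imwrite('pics/s3.png',A); crop('scene',A,220,270,130,110,6,'s3c')"
```

```text
t 21.3 [434.8 223.1  79.6] 93.8 tilt [0.002  0.0004]
3 x [ 0.004 -0.007  0.497] 0 0 -0.003 | rmin 488.0 dyaw 0.0 bulge [434. 223.]
```

View pics/s3c.png

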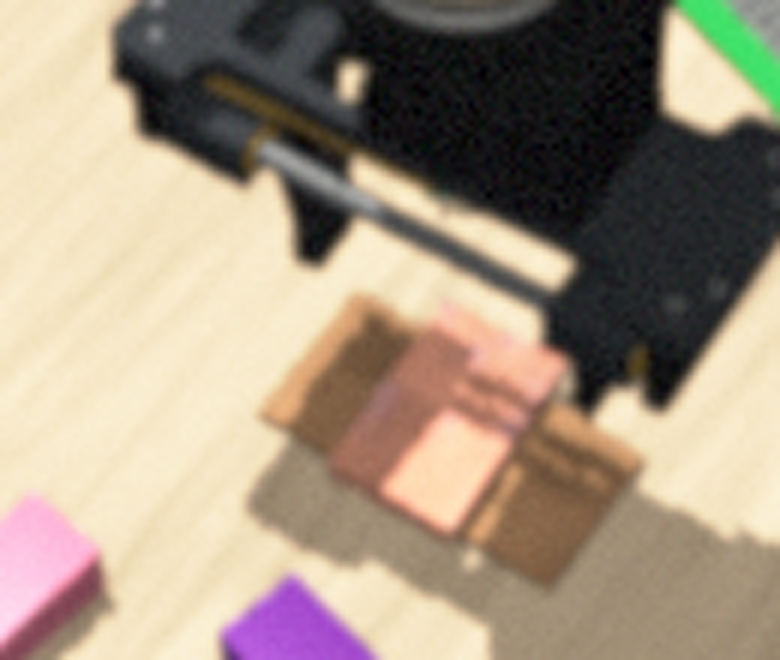

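The pile is intact. Copper corners are at crop (440,303), (570,362), (455,535) and (332,465), with the fibreboard beneath.

```bash
python3 -c "
from h import *
for P,z in(([(440,303),(570,362),(455,535),(332,465)],.016),([(358,293),(645,465),(548,588),(262,413)],.006)):
    w=world('scene',np.array(P)/6+[220,270],z)*1000
    print(w.mean(0).round(1),cv2.minAreaRect(w.astype(np.float32)))
"
```

```text
[433.6 225.9] ((434.06494140625, 225.59136962890625), (46.37481689453125, 70.50453186035156), 4.803899765014648)
[432.  227.4] ((431.88909912109375, 227.6597900390625), (110.1977767944336, 53.070491790771484), 0.8943902254104614)
```

Request:
jog_arm(motion=[0.03, 0, 0.6, 0, 0, 0, -1, 0, 0, 0.6, 0, 0, 0, -1, 0, 0, 0.25, 0, 0, 0, -1, 0, 0, 0.05, 0, 0, 0, -1, 0, 0, 0, 0, 0, 0, 1, 0, 0, 0, 0, 0, 0, 1, 0, 0, 0, 0, 0, 0, 1, 0, 0, 0, 0, 0, 0, 1, 0, 0, 0, 0, 0, 0, 1, 0, 0, 0, 0, 0, 0, 1, 0, 0, 0, 0, 0, 0, 1], grip_force=15)

```text
time: 22.72
position: [0.4341, 0.2243, 0.0193]
tool_rot: [0.683, 0.73, 0.0, 0.0]
ft_force: [1.2, 0.0, 2.5]
grip_width: 0.0448
grip_force: 15.0
```

```bash
python3 -c "
from h import *
print(robot.get_obs()['ft_force'])
plan((434,223.5,70,93.8,3),(448.2,2.6,70,160.9,17),(448.2,2.6,17,160.9,3))"
```

```text
[1.15971668 0.02259961 2.51086282]
t 22.73 [434.1 224.3  19.3] 93.8 tilt [0.0009 0.0002]
3 x [-0.007 -0.001 -0.423] 0 0 0.002 | rmin 488.0 dyaw -0.0 bulge [434. 224.]
17 x [-0.293 -0.181  0.   ] 0 0 -0.987 | rmin 420.0 dyaw 67.1 bulge [408. 104.]
3 x [0.    0.    0.442] 0 0 -0.0 | rmin 448.0 dyaw 0.0 bulge [448.   3.]
```

Request:
jog_arm(motion=[0, 0, -0.1, 0, 0, 0, 1, 0, 0, -0.5, 0, 0, 0, 1, 0, 0, -0.9, 0, 0, 0, 1, -0.293, -0.181, 0, 0, 0, -0.987, 1, -0.293, -0.181, 0, 0, 0, -0.987, 1, -0.293, -0.181, 0, 0, 0, -0.987, 1, -0.293, -0.181, 0, 0, 0, -0.987, 1, -0.293, -0.181, 0, 0, 0, -0.987, 1, -0.293, -0.181, 0, 0, 0, -0.987, 1, -0.293, -0.181, 0, 0, 0, -0.987, 1, -0.293, -0.181, 0, 0, 0, -0.987, 1])

```text
time: 24.1
position: [0.4067, 0.1182, 0.0791]
tool_rot: [0.458, 0.889, -0.0, -0.0]
ft_force: [0.2, 0.2, -0.2]
grip_width: 0.0449
grip_force: 15.0
```

Request:
jog_arm(motion=[-0.293, -0.181, 0, 0, 0, -0.987, 1, -0.293, -0.181, 0, 0, 0, -0.987, 1, -0.293, -0.181, 0, 0, 0, -0.987, 1, -0.293, -0.181, 0, 0, 0, -0.987, 1, -0.293, -0.181, 0, 0, 0, -0.987, 1, -0.293, -0.181, 0, 0, 0, -0.987, 1, -0.293, -0.181, 0, 0, 0, -0.987, 1, -0.293, -0.181, 0, 0, 0, -0.987, 1, -0.293, -0.181, 0, 0, 0, -0.987, 1, 0, 0, 0, 0, 0, 0, 1, 0, 0, 0, 0, 0, 0, 1])

```text
time: 25.48
position: [0.4471, 0.004, 0.079]
tool_rot: [0.166, 0.986, 0.0, -0.001]
ft_force: [0.1, -0.4, -0.3]
grip_width: 0.0447
grip_force: 15.0
```

```bash
python3 -c "
from h import *
plan((448.2,2.6,17.3,160.9,3))"
```

```text
t 25.48 [447.1   4.   79. ] 160.9 tilt [-0.0015  0.0005]
3 x [-0.013 -0.008  0.514] 0 0 -0.002 | rmin 447.0 dyaw 0.0 bulge [448.   3.]
```

Request:
jog_arm(motion=[-0.03, -0.02, 0.7, 0, 0, 0, 1, 0, 0, 0.6, 0, 0, 0, 1, 0, 0, 0.15, 0, 0, 0, 1, 0, 0, 0.06, 0, 0, 0, 1, 0, 0, 0, 0, 0, 0, 1, 0, 0, 0, 0, 0, 0, 1])

```text
time: 26.22
position: [0.4492, 0.0024, 0.0193]
tool_rot: [0.166, 0.986, -0.0, 0.001]
ft_force: [0.5, 0.0, -0.6]
grip_width: 0.045
grip_force: 15.0
```

Request:
jog_arm(motion=[0, 0, 0.035, 0, 0, 0, 1, 0, 0, 0.02, 0, 0, 0, 1, 0, 0, 0, 0, 0, 0, 1])

```text
time: 26.6
position: [0.4492, 0.0024, 0.0174]
tool_rot: [0.166, 0.986, -0.0, 0.001]
ft_force: [-1.5, 0.2, 8.5]
grip_width: 0.0451
grip_force: 15.0
```

Request:
jog_arm(motion=[0, 0, 0, 0, 0, 0, 0, 0, 0, 0, 0, 0, 0, -0.4, 0, 0, 0, 0, 0, 0, -1, 0, 0, 0, 0, 0, 0, -1, 0, 0, 0, 0, 0, 0, -1, 0, 0, -0.3, 0, 0, 0, -1, 0, 0, -0.7, 0, 0, 0, -1, 0, 0, -0.6, 0, 0, 0, -1])

```text
time: 27.6
position: [0.4488, 0.0025, 0.0818]
tool_rot: [0.166, 0.986, -0.0, 0.0]
ft_force: [-0.1, 0.2, 0.5]
grip_width: 0.087
grip_force: 0.0
```

```bash
python3 -c "
from h import *
plan((433.3,226,80,181.3,10),(433,226,13,181.3,3))"
```

```text
t 27.6 [448.8   2.5  81.8] 160.9 tilt [ 0.0002 -0.    ]
10 x [0.135 0.547 0.004] 0 0 -0.509 | rmin 451.0 dyaw 20.4 bulge [449. 137.]
3 x [0.002 0.    0.558] 0 0 -0.0 | rmin 488.0 dyaw 0.0 bulge [433. 226.]
```

Request:
jog_arm(motion=[0.135, 0.547, 0, 0, 0, -0.509, -1, 0.135, 0.547, 0, 0, 0, -0.509, -1, 0.135, 0.547, 0, 0, 0, -0.509, -1, 0.135, 0.547, 0, 0, 0, -0.509, -1, 0.135, 0.547, 0, 0, 0, -0.509, -1, 0.135, 0.547, 0, 0, 0, -0.509, -1, 0.135, 0.547, 0, 0, 0, -0.509, -1, 0.135, 0.547, 0, 0, 0, -0.509, -1, 0.135, 0.547, 0, 0, 0, -0.509, -1, 0.135, 0.547, 0, 0, 0, -0.509, -1, 0, 0, 0, 0, 0, 0, -1, 0, 0, 0, 0, 0, 0, -1])

```text
time: 29.1
position: [0.4334, 0.2258, 0.0809]
tool_rot: [-0.011, 1.0, -0.0, 0.0]
ft_force: [0.2, 0.2, 0.0]
grip_width: 0.0869
grip_force: 0.0
```

```bash
python3 -c "
from h import *
plan((433.3,226,13,181.3,3))
A=robot.camera('scene'); cv2.imwrite('pics/s4.png',A); crop('scene',A,210,160,200,200,3,'s4c')"
```

```text
t 29.1 [433.4 225.8  80.9] -178.7 tilt [ 0.0004 -0.0001]
3 x [0.001 0.002 0.566] 0 0 -0.0 | rmin 489.0 dyaw 0.0 bulge [433. 226.]
```

View pics/s4c.png

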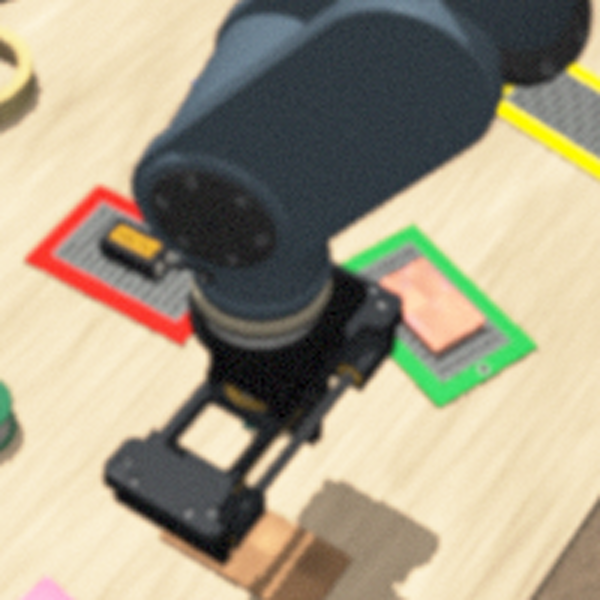

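The copper board lies centred on the green mat at crop (437,305). The fibreboard is in place under the gripper.

Request:
jog_arm(motion=[0, 0, 0.7, 0, 0, 0, -1, 0, 0, 0.7, 0, 0, 0, -1, 0, 0, 0.2, 0, 0, 0, -1, 0, 0, 0.06, 0, 0, 0, -1, 0, 0, 0, 0, 0, 0, -1, 0, 0, 0, 0, 0, 0, -1])

```text
time: 29.9
position: [0.4339, 0.2262, 0.0149]
tool_rot: [-0.011, 1.0, 0.0, 0.001]
ft_force: [0.5, 1.3, -0.5]
grip_width: 0.0874
grip_force: 0.0
```

Request:
jog_arm(motion=[0, 0, 0.05, 0, 0, 0, -1, 0, 0, 0.01, 0, 0, 0, 1, 0, 0, 0, 0, 0, 0, 1, 0, 0, 0, 0, 0, 0, 1, 0, 0, 0, 0, 0, 0, 1, 0, 0, 0, 0, 0, 0, 1, 0, 0, 0, 0, 0, 0, 1])

```text
time: 30.78
position: [0.4334, 0.2261, 0.0117]
tool_rot: [-0.011, 1.0, 0.0, -0.0]
ft_force: [-0.8, -0.5, 0.2]
grip_width: 0.0548
grip_force: 15.0
```

```bash
python3 -c "
from h import *
plan((433.3,226,72,181.3,3),(500,0,72,176,9),(451.7,-235,72,171,9))"
```

```text
t 30.77 [433.4 226.1  11.7] -178.7 tilt [-0.  0.]
3 x [ 0.    -0.001 -0.503] 0 0 -0.0 | rmin 489.0 dyaw 0.0 bulge [433. 226.]
9 x [-0.197 -0.624  0.   ] 0 0 0.147 | rmin 482.0 dyaw -5.3 bulge [473. 101.]
9 x [ 0.063 -0.664  0.   ] 0 0 0.139 | rmin 492.0 dyaw -5 bulge [ 476. -131.]
```

Request:
jog_arm(motion=[0, 0, -0.1, 0, 0, 0, 1, 0, 0, -0.5, 0, 0, 0, 1, 0, 0, -0.9, 0, 0, 0, 1, -0.197, -0.624, 0, 0, 0, 0.147, 1, -0.197, -0.624, 0, 0, 0, 0.147, 1, -0.197, -0.624, 0, 0, 0, 0.147, 1, -0.197, -0.624, 0, 0, 0, 0.147, 1, -0.197, -0.624, 0, 0, 0, 0.147, 1, -0.197, -0.624, 0, 0, 0, 0.147, 1, -0.197, -0.624, 0, 0, 0, 0.147, 1, -0.197, -0.624, 0, 0, 0, 0.147, 1, -0.197, -0.624, 0, 0, 0, 0.147, 1])

```text
time: 32.28
position: [0.5002, -0.0006, 0.0719]
tool_rot: [0.035, 0.999, -0.0, 0.0]
ft_force: [0.4, 0.2, -0.9]
grip_width: 0.0545
grip_force: 15.0
```

Request:
jog_arm(motion=[0.063, -0.664, 0, 0, 0, 0.139, 1, 0.063, -0.664, 0, 0, 0, 0.139, 1, 0.063, -0.664, 0, 0, 0, 0.139, 1, 0.063, -0.664, 0, 0, 0, 0.139, 1, 0.063, -0.664, 0, 0, 0, 0.139, 1, 0.063, -0.664, 0, 0, 0, 0.139, 1, 0.063, -0.664, 0, 0, 0, 0.139, 1, 0.063, -0.664, 0, 0, 0, 0.139, 1, 0.063, -0.664, 0, 0, 0, 0.139, 1, 0, 0, 0, 0, 0, 0, 1, 0, 0, 0, 0, 0, 0, 1])

```text
time: 33.65
position: [0.4513, -0.234, 0.0717]
tool_rot: [0.079, 0.997, 0.0, -0.0]
ft_force: [0.0, 0.4, -0.3]
grip_width: 0.0552
grip_force: 15.0
```

```bash
python3 -c "
from h import *
print(robot.get_obs()['grip_width'])
plan((451.7,-235,15.7,171,3))
A=robot.camera('scene'); cv2.imwrite('pics/s5.png',A); crop('scene',A,230,120,240,180,3,'s5c')"
```

```text
0.055238240509791106
t 33.65 [ 451.3 -234.    71.7] 171.0 tilt [-0.0007  0.0009]
3 x [-0.004 -0.007  0.467] 0 0 -0.001 | rmin 509.0 dyaw 0.0 bulge [ 452. -235.]
```

View pics/s5c.png

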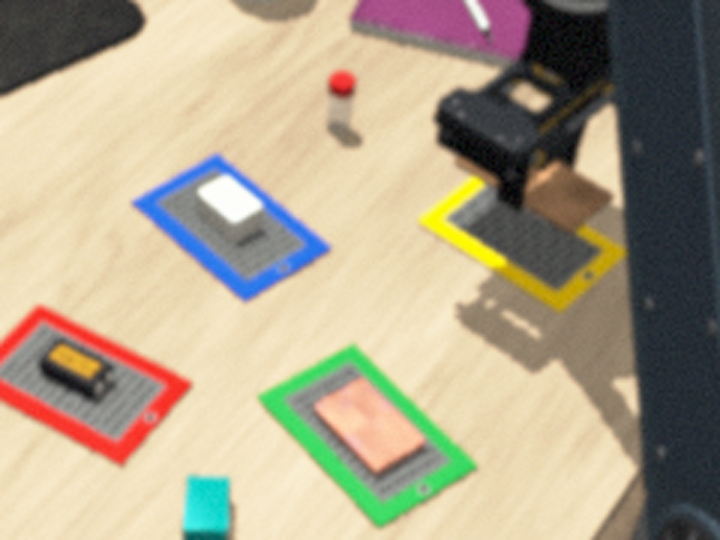

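Battery, block and board are each in the middle of their mats, at crop (75,368), (230,210) and (370,425). The fibreboard is held above the yellow mat.

Request:
jog_arm(motion=[-0.01, -0.02, 0.6, 0, 0, 0, 1, 0, 0, 0.55, 0, 0, 0, 1, 0, 0, 0.12, 0, 0, 0, 1, 0, 0, 0.06, 0, 0, 0, 1, 0, 0, 0, 0, 0, 0, 1, 0, 0, 0.04, 0, 0, 0, 1, 0, 0, 0, 0, 0, 0, 1])

```text
time: 34.58
position: [0.4521, -0.2358, 0.0172]
tool_rot: [0.078, 0.997, -0.0, 0.0]
ft_force: [0.2, 0.6, -0.2]
grip_width: 0.0548
grip_force: 15.0
```

Request:
jog_arm(motion=[0, 0, 0.025, 0, 0, 0, 1, 0, 0, 0.015, 0, 0, 0, 1, 0, 0, 0, 0, 0, 0, 1])

```text
time: 34.95
position: [0.452, -0.2358, 0.0156]
tool_rot: [0.078, 0.997, -0.0, 0.0]
ft_force: [-1.3, 0.3, 4.2]
grip_width: 0.0549
grip_force: 15.0
```

Request:
jog_arm(motion=[0, 0, 0, 0, 0, 0, 0, 0, 0, 0, 0, 0, 0, -0.4, 0, 0, 0, 0, 0, 0, -1, 0, 0, 0, 0, 0, 0, -1, 0, 0, 0, 0, 0, 0, -1, 0, 0, -0.3, 0, 0, 0, -1, 0, 0, -0.8, 0, 0, 0, -1, 0, 0, -1, 0, 0, 0, -1, 0, 0, -1, 0, 0, 0, -1])

```text
time: 36.08
position: [0.4511, -0.2343, 0.1403]
tool_rot: [0.078, 0.997, 0.001, -0.001]
ft_force: [0.4, -0.9, 0.7]
grip_width: 0.087
grip_force: 0.0
```

Request:
jog_arm(motion=[0, -0.9, -0.2, 0, 0, 0, -1, 0.2, -0.9, -0.2, 0, 0, 0, -1, 0.3, -0.9, -0.2, 0, 0, 0, -1, 0.3, -0.9, -0.2, 0, 0, 0, -1, 0.3, -0.9, -0.2, 0, 0, 0, -1, 0.3, -0.9, -0.2, 0, 0, 0, -1, 0.3, -0.9, -0.2, 0, 0, 0, -1, 0.3, -0.9, 0, 0, 0, 0, -1, 0, 0, 0, 0, 0, 0, -1])

```text
time: 37.2
position: [0.3267, -0.5091, 0.1953]
tool_rot: [0.08, 0.997, 0.0, 0.0]
ft_force: [0.3, -0.5, 1.2]
grip_width: 0.0872
grip_force: 0.0
```

```bash
python3 -c "
from h import *
A=robot.camera('top'); cv2.imwrite('pics/t6.png',A); crop('top',A,220,155,270,170,2.9,'t6c')"
```

```text
(no output)
```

View pics/t6c.png

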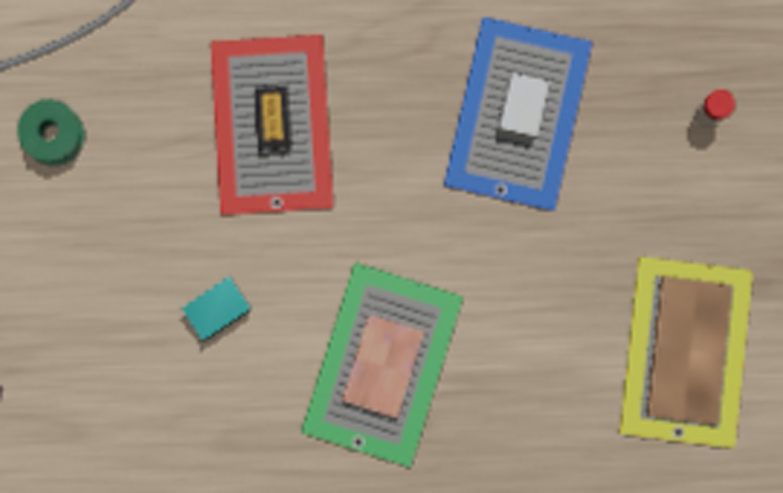

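All four pieces lie flat, aligned and centred on their mats. The spool at crop (51,132) and the vial at (718,104) haven't moved. Handing in.

```bash
python3 -c "
from rig import robot
print(robot.hand_in())"
```

```text
the job is handed in; nothing more can be done
None
```

The pile is sorted in the order asked and handed in at about 37 s: in the last picture all four pieces lay flat, aligned and centred to within a few millimetres on their mats, with the spool and vial undisturbed; the hand-in reported no verdict.

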